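# Take a width off the setting gauge with sprung tweezers

## Robot

A 6-joint arm with a two-finger parallel gripper is mounted at the origin on the work surface. World frame = base frame: x ahead of the robot, y to its left, z up, the work surface at z = 0. Lengths are in m, angles in rad, forces in N, time in s.
With the tool pointing down it reaches from about 0.375 to 0.9 m from the base axis. Payload 3.1 kg.
Tool frame: the origin (TCP) lies at the very end of the fingers, on their centre line; the grasp point (between the pads) lies 19 mm behind it; z points along the fingers, y is the line along which they close (so a half turn about z gives the same grasp; the last joint's range is limited). The gripper opens to 85 mm and grips with 20 to 120 N. Pads are 22 mm wide; open, the fingers measure 114 mm over their backs; the gripper's body (76 mm by 85 mm) begins 54 mm behind the grasp point. The pads swing forward as they close: fully open they stand 13 mm farther back than shut.
Start: joints at [0.939, 0.527, 1.433, -0, 1.181, -0.178], TCP at [0.274, 0.562, 0.207] pointing down, gripper open.
Joint ranges: [-3.08, 3.08], [-0.75, 2.2], [0.22, 2.44], [-1.43, 4.57], [0, 2.65], [-2.85, 2.85]. Speed limits (rad/s): [2.79, 2.79, 3.14, 3.14, 3.14, 3.14].

## Interface

Orientations are given as a unit quaternion [x, y, z, w].
In Python, from station import sense, snapshot, camera_params, sign_off gives the robot as it stands.
- The arm moves only by the shell command python3 -m handwheel 'ROWS' [OPENING] [FORCE]. ROWS is JSON, a list that holds one entry, the list of rows, each a list of 4 numbers: the shift along the tool's x, y, z in units of 25 mm (1.0 is 25 mm), then the turn about the tool's z in units of 6 degrees (1.0 is 6 degrees). A call has 1 to 20 rows; each row shifts and turns the commanded pose from where the row before left it, along the tool's axes as they then stand; what a row does not reach is not made up. A row lasts 1/8 s, in which the tool goes at most 62.5 mm and 10.7 degrees, less where a joint would pass 70% of its speed; a pose out of reach is approached as far as the arm can. A call is refused whole if a number of a shift passes 1 or a number of a turn 1, either way. A call with a gripper value outside its range is refused whole. OPENING is the finger opening in mm, from 0 to 85.4, set as the call begins (- or left out, the last holds). The fingers move at their own pace and stop on an object; FORCE is the grip in N (left out, the last holds). Time passes only in rows, so rows that do not move let the fingers close. It gives the time, the measured TCP pose, the force, the opening and the grip force at its end, in the units of the state.
- sense(): the state, without advancing time (a new reading comes with each control period).
- snapshot(name): name is "scene" or "top" or "wrist"; returns (picture, depth): 480x640x3 uint8, red, green, blue; 480x640 float32, m along the optical axis (not along the pixel's ray), 0 where there is no reading.
- camera_params(name): a dict with "mtx" (3x3 intrinsics, pixels), "extrinsics" (4x4, takes a point from camera to world coordinates); the wrist camera has in their place "hand_eye" (4x4, takes a point from camera to tool coordinates, whose origin is the TCP and whose axes are the flange's). Camera axes: x right, y up, looking along -z (the intrinsics and any distortion apply to the point x, -y, -z); pixel columns grow to the right and rows downward; lengths in m; the calibration is good to about 2 mm. A picture is of the moment at which its call begins: read the wrist's pose just before it. camera_params takes no time and is no camera call.
- sign_off(): hands the job in; it is judged then, once.
The state is a dict: "t": time; "q": joint angles; "qd": joint speeds; "tau": joint torques, N m; "tcp_pos": TCP position; "tool_rot": TCP orientation; "force": force on the tool from outside, world axes, zero at the start; "ft_torque": the same for the moment, N m; "finger_gap": opening from 0.0 (shut) to 1.0 (fully open); "gripper_force": force on a finger pad.
Only numpy, scipy, OpenCV 4.12 (cv2) and the standard library are available. Lean on these libraries where they do the work, as an engineer would, in place of code of your own. Each camera call takes 0.05 s, during which the arm holds its last target. There are 200 camera calls.

## Task

Take the stone width off the setting gauge: lift the sprung tweezers from their wooden rest and squeeze them until one tip stands over each of the gauge's two red stripes, with the tips just above the stripes and not touching the gauge. Hold that gap steady for at least three seconds, and finish while still holding the tweezers there; nothing is put down or let go. Do not bump the gauge or shift its slide, and leave the other things on the bench where they are.

Things in the scene. Friction and masses are not known exactly. Their poses are not given: they have to be found in the camera images.
- tweezers: steel sprung tweezers, 157 mm long, 12 mm tall, lying level on the rest, tips side by side, about 60 g, with a blue finger plate (26 x 12 mm) outside each arm. Origin: midway between the plates, at the underside (22 mm above the bench at the start); x to the tips (70 mm ahead), y to the left arm, z up. Grip the plates from above, closing along y, 6 mm above the origin.
- left_tip (a point): end of the tweezers' left (+y) arm, on its underside; the orange tip is 2.6 mm wide, 5 mm tall. Tip gap 40 mm when open. The blue plates then measure 30 mm over their outer faces, and about 10 mm + half the tip gap when squeezed; they lie parallel at a gap of 20 mm. Squeezing takes about 4.7 N a side at first, 9 N at a gap of 7 mm.
- right_tip (a point): the same for the right (-y) arm.
- left_arm (a joint): squeeze angle q of the left arm about its pivot at the heel (70 mm behind the origin, 4 mm off the centre line): 0 open, at most 0.125 rad. The arms are coupled and turn by the same q; tip gap = 8 mm + 282 mm x sin(0.1138 - q): 40 mm at 0, 30 mm at 0.036, 20 mm at 0.071, 14 mm at 0.093.
- rest: dark wooden rest fixed to the bench, 110 x 64 mm, a 5 mm base with two cross bars, tops 22 mm above the bench, 72 mm apart (63 mm clear between them). The tweezers lie across the bars, the finger plates over the open space between. Origin: centre of the underside; x along the tweezers.
- gauge: setting gauge fixed to the bench: grey base 44 mm (x) by 104 mm (y), fixed aluminium plate at +y, sliding brass plate at -y, tops 24 mm above the bench, steel end block 26 mm high and brass knob at the -y end. Each plate bears a red stripe 18 mm long (x), 5 mm wide (y). Origin: at the underside, 7 mm from the fixed stripe's centre line towards the slide; y across the stripes.
- fixed_mark (a point): centre of the red stripe on the fixed aluminium plate, on its surface (24.4 mm above the bench); x along the stripe, y points away from the other stripe.
- slide_mark (a point): centre of the red stripe on the sliding brass plate, on its surface (24.4 mm above the bench); the gap between the tips must match the distance between the two stripes' centres.
- gauge_slide (a joint): how far the gauge's slide is out, m: the stripes' centres are 14 mm + this value apart (14 to 26 mm at the start). It must stay as found.
- bench_block: steel bench block 75 x 50 x 20 mm, bystander. Origin: centre of the underside.
- bead_dish: white ceramic bowl of glass beads, 76 mm wide, 30 mm high, bystander. Origin: centre of the underside.
- hammer: hammer lying at the back of the bench, bystander. Origin about its middle.
- mandrel: steel ring mandrel with a black grip, 260 mm long, 24 mm thick, lying at the back of the bench, bystander. Origin: its middle, at the underside.
- pliers: pliers with blue handles, 155 mm long, 12 mm high, bystander. Origin near the pivot, at the underside.
- marker: grey marker pen with a black cap, 135 mm long, 13 mm thick, bystander. Origin: its middle, at the underside.
- jar: jar 60 mm wide, 85 mm high, bystander. Origin: centre of the underside.
Things that resemble listed ones, but are neither listed nor needed, are in the scene too. What is shaped like the tweezers but green is not meant. Leave any pink or purple look-alike of the rest alone.

How it is judged:
By the outcome, as a careful person would: the job done as asked, in the order asked, and still so for the second after the job is handed in, while the arm keeps its last pose, push and grip.
It also fails if it takes over 43 s, if anything falls off the work surface, if the arm or the gripper's body presses on something with over 40 N, if the wrist force passes 120 N, or if a joint passes its speed limit or range.

## Working session

There is one attempt and no reset: what is moved stays moved. The work goes in short steps, Python scripts to look and compute and a shell command to move; the robot and the scene stay as the last step left them, time stands still between calls to the robot, and variables do not carry over. Pictures are saved under pics/ and viewed, at most 10 in all, crops included, and the job is handed in when it is done.

```bash
mkdir -p pics; cat > h.py <<'E'
import numpy as np, cv2
from station import sense, snapshot, camera_params
from scipy.spatial.transform import Rotation as R
def cam(name, st=None):
    p=camera_params(name)
    if name=='wrist':
        st=st or sense(); T=np.eye(4); T[:3,:3]=R.from_quat(st['tool_rot']).as_matrix(); T[:3,3]=st['tcp_pos']
        return p, T@np.array(p['hand_eye'])
    return p, np.array(p['extrinsics'])
def dist(p):
    for k in p:
        if 'dist' in k: return np.array(p[k],float)
    return np.zeros(5)
def plane(uv,z,p,E):
    uv=np.array(uv,float).reshape(-1,1,2)
    n=cv2.undistortPoints(uv,np.array(p['mtx']),dist(p)).reshape(-1,2)
    d=np.c_[n[:,0],-n[:,1],-np.ones(len(n))]@E[:3,:3].T
    o=E[:3,3]; return o+d*((z-o[2])/d[:,2])[:,None]
def proj(P,p,E):
    c=(np.atleast_2d(P)-E[:3,3])@E[:3,:3]; c=c*[1,-1,-1]
    return cv2.projectPoints(c,np.zeros(3),np.zeros(3),np.array(p['mtx']),dist(p))[0].reshape(-1,2)
def save(n,im): cv2.imwrite('pics/'+n+'.png',im[:,:,::-1])
E
python3 - <<'E'
from h import *
s=sense(); print({k:np.round(v,3).tolist() for k,v in s.items()})
for n in ('scene','top','wrist'):
    im,d=snapshot(n); save(n+'0',im); np.savez(n+'0.npz',im=im,d=d)
    p=camera_params(n); print(n,{k:np.round(v,3).tolist() if not isinstance(v,str) else v for k,v in p.items()})
E
```

```text
{'t': 0.0, 'q': [0.938, 0.528, 1.434, 0.0, 1.181, -0.178], 'qd': [-0.0, -0.001, -0.001, -0.001, -0.0, 0.001], 'tau': [-0.0, -44.235, -17.803, -0.0, 0.008, 0.0], 'tcp_pos': [0.274, 0.561, 0.206], 'tool_rot': [0.225, 0.974, -0.001, -0.0], 'force': [1.138, -0.196, -0.225], 'ft_torque': [-0.01, -0.025, 0.065], 'gripper_force': 0.0, 'finger_gap': 0.996}
scene {'mtx': [[452.58, 0.0, 324.243], [0.0, 452.58, 233.472], [0.0, 0.0, 1.0]], 'extrinsics': [[0.863, -0.311, 0.398, 0.991], [0.505, 0.526, -0.684, -0.674], [0.003, 0.791, 0.611, 0.649], [0.0, 0.0, 0.0, 1.0]]}
top {'mtx': [[567.419, 0.0, 321.303], [0.0, 567.419, 234.401], [0.0, 0.0, 1.0]], 'extrinsics': [[0.01, 0.997, -0.083, 0.465], [-1.0, 0.01, -0.007, -0.013], [-0.006, 0.083, 0.997, 1.565], [0.0, 0.0, 0.0, 1.0]]}
wrist {'mtx': [[388.937, 0.0, 328.175], [0.0, 388.937, 241.654], [0.0, 0.0, 1.0]], 'hand_eye': [[0.0, 0.95, 0.312, 0.081], [1.0, -0.0, -0.0, -0.0], [-0.0, 0.312, -0.95, -0.167], [0.0, 0.0, 0.0, 1.0]]}
```

View pics/top0.png

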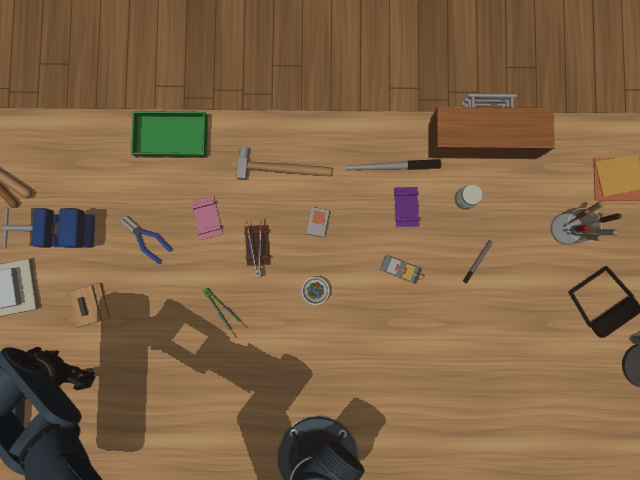

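View pics/scene0.png

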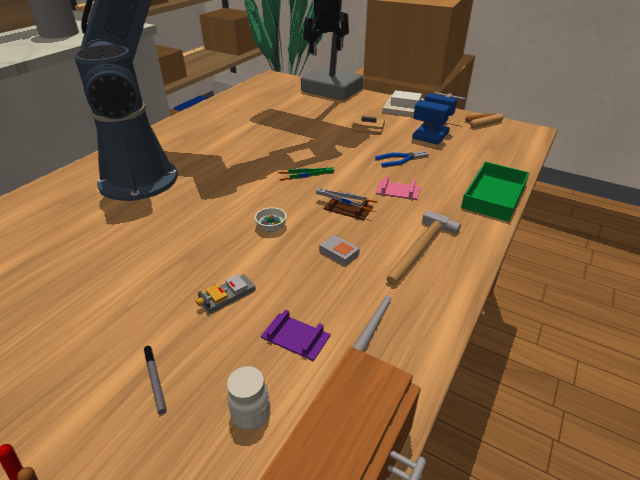

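Candidates in the top view: steel tweezers on the dark rest (257,247) and the green look-alike (222,310). Rests: dark (257,247), pink (207,217) and purple (406,206). The gauge is at (402,268), with its brass knob at the right. I choose the steel tweezers on the dark rest and check them in one close crop.

```bash
python3 - <<'E'
from h import *
im=np.load('top0.npz')['im']; p,E=cam('top')
a=cv2.resize(im[210:290,217:297],(400,400),interpolation=cv2.INTER_CUBIC)
b=cv2.resize(im[228:308,362:442],(400,400),interpolation=cv2.INTER_CUBIC)
save('crop',np.hstack([a,b]))
hsv=cv2.cvtColor(im,cv2.COLOR_RGB2HSV)
def blobs(m,off,z,n):
    k,l,st,c=cv2.connectedComponentsWithStats(m.astype(np.uint8))
    for i in range(1,k):
        if st[i,4]>=4: print(n,c[i]+off,st[i,4],plane(c[i]+off,z,p,E).round(4))
h=hsv[210:290,217:297].astype(int); blobs((h[...,0]>95)&(h[...,0]<130)&(h[...,1]>90)&(h[...,2]>50),[217,210],.03,'blue')
h=hsv[228:308,362:442].astype(int); blobs(((h[...,0]<6)|(h[...,0]>173))&(h[...,1]>140)&(h[...,2]>80),[362,228],.0244,'red')
E
```

```text
blue [260. 243.] 5 [[0.567  0.1636 0.03  ]]
blue [250.  243.5] 4 [[0.5654 0.1907 0.03  ]]
red [396.375 266.875] 8 [[ 0.5063 -0.2066  0.0244]]
red [405. 270.] 5 [[ 0.4981 -0.23    0.0244]]
```

View pics/crop.png

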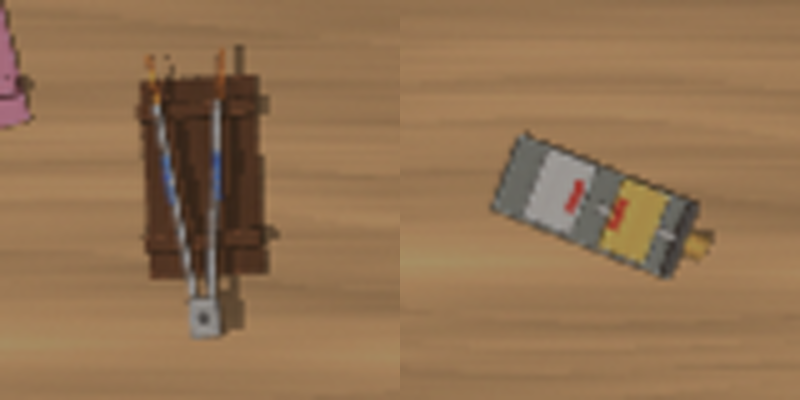

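The crop shows steel tweezers with blue plates on the dark rest, tips at the top at about (247,222) and (261,221), heel at (258,273). The gauge stripes are at (397,267) on aluminium and (405,270) on brass, with the knob to the right. Next I hover with the camera ahead of the tips (tool x along the tweezers).

```bash
python3 -m handwheel '[[[-0.96,-0.48,0.19,0],[-0.96,-0.48,0.19,0],[-0.96,-0.48,0.19,0],[-0.96,-0.48,0.19,0],[-0.96,-0.48,0.19,0],[-0.96,-0.48,0.19,0],[-0.96,-0.48,0.19,0],[-0.96,-0.48,0.19,0],[-0.96,-0.48,0.19,0],[-0.96,-0.48,0.19,0],[-0.96,-0.48,0.19,0],[-0.96,-0.48,0.19,0],[-0.96,-0.48,0.19,0],[-0.96,-0.48,0.19,0],[-0.96,-0.48,0.19,0],[-0.96,-0.48,0.19,0],[-0.96,-0.48,0.19,0],[-0.96,-0.48,0.19,0],[0,0,0,1],[0,0,0,1]]]' 50 20
python3 -m handwheel '[[[0,0,0,1],[0,0,0,1],[0,0,0,1],[0,0,0,1],[0,0,0,1],[0,0,0,1],[0,0,0,1],[0,0,0,1],[0,0,0,1],[0,0,0,1],[0,0,0,1],[0,0,0,1],[0,0,0,1],[0,0,0,1],[0,0,0,1],[0,0,0,1],[0,0,0,1],[0,0,0,1],[0,0,0,1],[0,0,0,1]]]'
python3 -m handwheel '[[[0,0,0,1],[0,0,0,1],[0,0,0,1],[0,0,0,0]]]'
python3 - <<'E'
from h import *
p,E=cam('wrist'); im,d=snapshot('wrist'); save('w1',im); np.savez('w1.npz',im=im,d=d,E=E)
E
```

```text
t: 2.65
tcp_pos: [0.5675, 0.1776, 0.1205]
tool_rot: [0.328, 0.945, -0.0, -0.0]
force: [0.2, -0.3, 0.5]
finger_gap: 0.584
gripper_force: 0.0
t: 5.15
tcp_pos: [0.5673, 0.1782, 0.1207]
tool_rot: [0.982, 0.189, -0.0, -0.0]
force: [-0.7, 0.2, 0.2]
finger_gap: 0.582
gripper_force: 0.0
t: 5.65
tcp_pos: [0.5673, 0.1782, 0.1207]
tool_rot: [0.999, 0.036, -0.0, 0.0]
force: [-0.3, -0.3, -0.8]
finger_gap: 0.586
gripper_force: 0.0
```

View pics/w1.png

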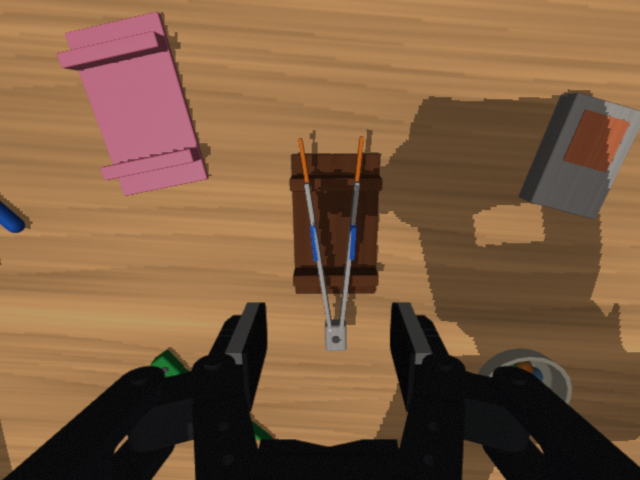

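The wrist view shows the orange tips at about (302,140) and (362,140), the blue plates at (314,243) and (353,243), and the heel at (336,338). Now measuring.

```bash
cat >> h.py <<'E'
def comps(m,minA=15):
    k,l,st,c=cv2.connectedComponentsWithStats(m.astype(np.uint8))
    return [(c[i],st[i],np.argwhere(l==i)[:,::-1]) for i in range(1,k) if st[i,4]>=minA]
E
python3 - <<'E'
from h import *
f=np.load('w1.npz'); im,E,d=f['im'],f['E'],f['d']; p,_=cam('wrist'); s=sense()
h=cv2.cvtColor(im,cv2.COLOR_RGB2HSV).astype(int); box=np.zeros(im.shape[:2],bool); box[120:360,280:400]=1
M={'orange':((h[...,0]<18)&(h[...,1]>170)&(h[...,2]>140)&box,.027),'blue':((h[...,0]>100)&(h[...,0]<128)&(h[...,1]>130)&box,.034),'heel':((h[...,1]<50)&(h[...,2]>90)&box,.034)}
C={}
for n,(m,z) in M.items():
    for c,st,px in comps(m):
        w=plane(c,z,p,E)[0]; C.setdefault(n,[]).append(w)
        e=plane(px[np.argmin(px[:,1])],z,p,E)[0]
        print(n,c.round(1),st,w.round(4),'far end',e.round(4))
Rt=R.from_quat(s['tool_rot']).as_matrix(); o=np.mean(C['blue'],0); tp=np.mean(C['orange'],0)
print('mid',o,'heading tips-plates',np.degrees(np.arctan2(*(tp-o)[1::-1])),'tool x head',np.degrees(np.arctan2(Rt[1,0],Rt[0,0])),'plate line',np.degrees(np.arctan2(*(C['blue'][1]-C['blue'][0])[1::-1])))
print('delta tool units',Rt.T@(o-np.array(s['tcp_pos']))/.025)
E
```

```text
orange [359.2 157.5] [356 137   8  44 158] [0.6203 0.1619 0.027 ] far end [0.6333 0.1627 0.027 ]
orange [302.9 159. ] [298 139  11  43 149] [0.6166 0.199  0.027 ] far end [0.6292 0.2028 0.027 ]
blue [352.7 241.6] [350 225   7  35 172] [0.564  0.1616 0.034 ] far end [0.5758 0.1638 0.034 ]
blue [313.4 242.4] [310 226   8  35 139] [0.5615 0.1885 0.034 ] far end [0.5731 0.1915 0.034 ]
heel [356.3 186. ] [355 183   4   8  22] [0.6025 0.1627 0.034 ] far end [0.6044 0.1637 0.034 ]
heel [309.2 203.8] [304 184  10  42 186] [0.5883 0.1929 0.034 ] far end [0.6014 0.1964 0.034 ]
heel [335.  306.9] [ 316  235   35  116 1089] [0.5133 0.1698 0.034 ] far end [0.5686 0.1645 0.034 ]
mid [0.56275793 0.17503547 0.034     ] heading tips-plates 5.556817364817491 tool x head 4.103057691513862 plate line 95.39426374637418
delta tool units [-0.19075894  0.11305061  3.47156419]
```

```bash
python3 -m handwheel '[[[-0.19,0.11,0.46,-0.23],[0,0,1,0],[0,0,1,0],[0,0,1,0],[0,0,0.5,0],[0,0,0.5,0],[0,0,0,0],[0,0,0,0]]]'
python3 -m handwheel '[[[0,0,0,0],[0,0,0,0],[0,0,0,0],[0,0,0,0],[0,0,0,0],[0,0,0,0]]]' 26 20
python3 - <<'E'
from h import *
p,E=cam('wrist'); im,d=snapshot('wrist'); save('w2',im)
E
```

```text
t: 6.7
tcp_pos: [0.5635, 0.1752, 0.0101]
tool_rot: [0.999, 0.047, 0.001, -0.0]
force: [-0.2, 0.2, 0.3]
finger_gap: 0.585
gripper_force: 0.0
t: 7.45
tcp_pos: [0.563, 0.1751, 0.0095]
tool_rot: [0.999, 0.047, -0.0, 0.0]
force: [0.3, -0.2, -0.3]
finger_gap: 0.302
gripper_force: 0.0
```

View pics/w2.png

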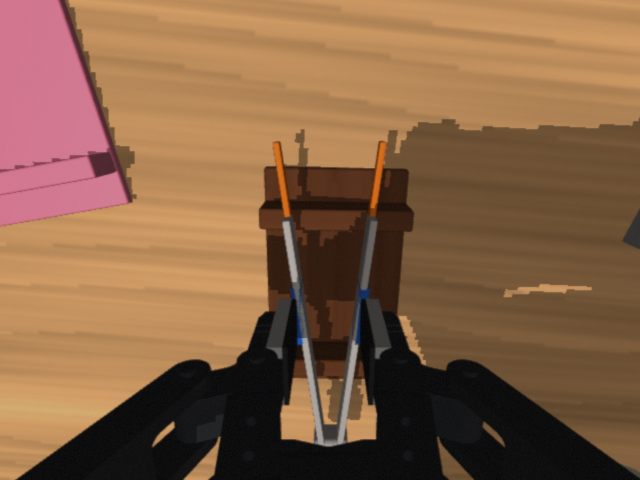

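The tips are still fully open at (278,145) and (382,145), and the pads sit beside the blue plates around row 318, with no contact force yet. I close further in steps.

```bash
python3 -m handwheel '[[[0,0,0,0],[0,0,0,0],[0,0,0,0]]]' 24
cat >> h.py <<'E'
def tips(name=None,z_tool=-0.018):
    # tip far-ends seen by the wrist camera, on a plane at tool z (mean height of orange tops); tool coords in mm
    st=sense(); p,E=cam('wrist',st); im,d=snapshot('wrist')
    if name: save(name,im)
    h=cv2.cvtColor(im,cv2.COLOR_RGB2HSV).astype(int)
    m=(h[...,0]<18)&(h[...,1]>190)&(h[...,2]>140); m[:90]=0; m[280:]=0; m[:,:200]=0; m[:,460:]=0
    Rt=R.from_quat(st['tool_rot']).as_matrix(); out=[]
    for c,s_,px in sorted(comps(m,60),key=lambda a:a[0][0]):
        r0=px[:,1].min(); e=px[(px[:,1]>=r0+2)&(px[:,1]<=r0+6)].mean(0)
        w=plane(e,st['tcp_pos'][2]-z_tool,p,E)[0]; out.append((Rt.T@(w-st['tcp_pos'])*1e3,s_[4],e,w))
    return out,st,im,E
E
python3 - <<'E'
from h import *
o,st,im,E=tips()
for t in o: print(t[0].round(1),t[1],t[2].round(1))
if len(o)==2: print('gap',np.linalg.norm(o[0][0]-o[1][0]))
E
```

```text
t: 7.88
tcp_pos: [0.563, 0.1751, 0.0095]
tool_rot: [0.999, 0.047, -0.0, 0.0]
force: [0.1, 0.0, -1.2]
finger_gap: 0.28
gripper_force: 0.0
[ 67.6 -20.  -18. ] 460 [276.1 146. ]
[ 67.6  19.7 -18. ] 417 [382.2 146.1]
gap 39.68851576983488
```

```bash
python3 -m handwheel '[[[0,0,0,0],[0,0,0,0],[0,0,0,0]]]' 20
python3 - <<'E'
from h import *
o,st,im,E=tips('w3')
for t in o: print(t[0].round(1),t[1],t[2].round(1))
if len(o)==2: print('gap',np.linalg.norm(o[0][0]-o[1][0]))
E
```

```text
t: 8.3
tcp_pos: [0.563, 0.1751, 0.0095]
tool_rot: [0.999, 0.047, 0.0, -0.0]
force: [1.0, -0.1, -0.7]
finger_gap: 0.231
gripper_force: 0.0
[ 67.6 -20.  -18. ] 460 [276. 146.]
[ 67.6  19.7 -18. ] 413 [382.2 146.1]
gap 39.727623738001945
```

View pics/w3.png

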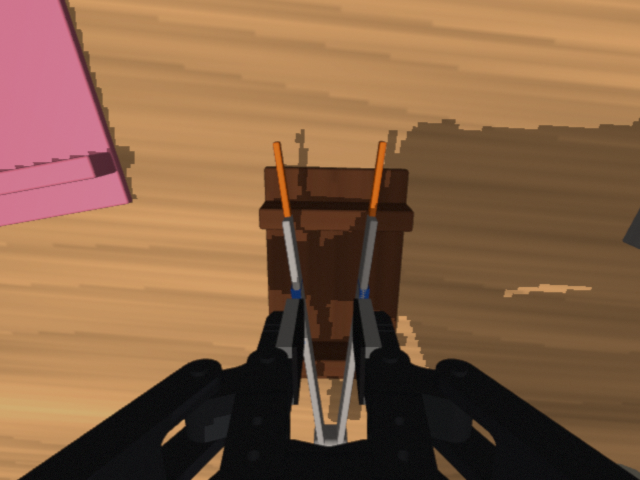

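The pads now hide the plates around (300,320) and (358,320), yet the tips have not moved, so the finger ends may still be above the tweezers. I check with depth.

```bash
python3 - <<'E'
from h import *
st=sense(); p=camera_params('wrist'); H=np.array(p['hand_eye']); im,d=snapshot('wrist')
K=np.array(p['mtx'])
def pt(u,v):
    z=d[v,u]; c=np.array([(u-K[0,2])/K[0,0]*z,-(v-K[1,2])/K[1,1]*z,-z,1]); return (H@c)[:3]*1e3
for v in (200,250,285,296,300,305,310,320,340,360,380,400):
    print(v,[(u,pt(u,v).round(0).astype(int).tolist(),im[v,u].tolist()) for u in (284,292,297,301,305)])
E
```

```text
200 [(284, [47, -18, -17], [208, 107, 27]), (292, [42, -17, 6], [48, 26, 12]), (297, [42, -14, 4], [54, 31, 20]), (301, [42, -13, 4], [53, 31, 19]), (305, [42, -11, 5], [53, 31, 17])]
250 [(284, [18, -21, 5], [49, 27, 17]), (292, [28, -15, -24], [165, 158, 153]), (297, [26, -13, -16], [56, 48, 45]), (301, [18, -13, 5], [56, 32, 18]), (305, [18, -11, 5], [55, 30, 15])]
285 [(284, [1, -22, 4], [50, 27, 14]), (292, [12, -15, -21], [57, 57, 62]), (297, [14, -13, -25], [103, 99, 95]), (301, [12, -12, -21], [41, 44, 54]), (305, [1, -12, 4], [55, 30, 18])]
296 [(284, [-6, -22, 5], [89, 51, 31]), (292, [10, -15, -26], [21, 43, 91]), (297, [9, -13, -25], [30, 53, 97]), (301, [9, -11, -25], [47, 54, 69]), (305, [-6, -12, 5], [58, 39, 29])]
300 [(284, [-8, -22, 6], [88, 51, 30]), (292, [9, -15, -29], [59, 57, 56]), (297, [11, -13, -31], [55, 54, 53]), (301, [10, -11, -30], [10, 13, 13]), (305, [2, -11, -14], [73, 53, 44])]
305 [(284, [-10, -22, 4], [82, 53, 39]), (292, [10, -14, -35], [59, 57, 56]), (297, [10, -12, -35], [50, 50, 48]), (301, [10, -11, -34], [7, 6, 5]), (305, [1, -10, -18], [62,
[... 456 characters left out ...]
 45, 44]), (297, [10, -10, -59], [11, 10, 11]), (301, [2, -10, -45], [10, 7, 8]), (305, [-12, -10, -25], [166, 158, 153])]
360 [(284, [11, -13, -71], [13, 12, 15]), (292, [5, -12, -62], [19, 18, 19]), (297, [5, -10, -61], [16, 13, 11]), (301, [-7, -10, -46], [11, 11, 9]), (305, [-21, -10, -25], [157, 150, 144])]
380 [(284, [11, -12, -80], [11, 11, 13]), (292, [-2, -12, -63], [18, 16, 19]), (297, [-3, -11, -62], [20, 20, 18]), (301, [-58, -15, 10], [143, 107, 70]), (305, [-59, -13, 10], [172, 129, 82])]
400 [(284, [16, -11, -93], [11, 11, 13]), (292, [-8, -12, -65], [49, 49, 48]), (297, [-10, -11, -63], [36, 29, 24]), (301, [-71, -15, 9], [191, 142, 92]), (305, [79, 0, -167], [190, 141, 93])]
```

Depth puts the finger ends at tool z ≈ -28 mm, just above the tweezers' top at -25 mm, so the real ends sit about 28 mm above the nominal TCP. I open, lower 24 mm in steps with force readings, and re-check.

```bash
python3 -m handwheel '[[[0,0,0,0],[0,0,0,0],[0,0,0,0],[0,0,0,0]]]' 45
python3 -m handwheel '[[[0,0,0.25,0],[0,0,0.25,0],[0,0,0,0]]]'
cat >> h.py <<'E'
def fingers():
    st=sense(); p=camera_params('wrist'); H=np.array(p['hand_eye']); im,d=snapshot('wrist'); K=np.array(p['mtx'])
    v,u=np.mgrid[0:480,0:640]; z=d
    c=np.stack([(u-K[0,2])/K[0,0]*z,-(v-K[1,2])/K[1,1]*z,-z,np.ones_like(z)],-1); P=(c@H.T)[...,:3]*1e3
    h=cv2.cvtColor(im,cv2.COLOR_RGB2HSV)
    m=(z>0)&(abs(P[...,0]-10.5)<1.5)&(P[...,2]>-50)&(abs(P[...,1])<45)&(abs(P[...,1])>8)&(h[...,1]<60)&(h[...,2]<80)
    for s in (-1,1):
        q=P[m&(P[...,1]*s>0)]
        print('finger',s,len(q),'end z',np.percentile(q[:,2],98).round(1) if len(q) else None,'y',np.percentile(q[:,1],[2,98]).round(1) if len(q) else None)
E
python3 - <<'E'
from h import *
fingers(); print(np.round(sense()['force'],1),sense()['tcp_pos'])
E
```

```text
t: 8.9
tcp_pos: [0.563, 0.1752, 0.0095]
tool_rot: [0.999, 0.047, -0.0, -0.0]
force: [-0.4, -0.0, 0.2]
finger_gap: 0.525
gripper_force: 0.0
t: 9.28
tcp_pos: [0.5623, 0.1751, -0.0039]
tool_rot: [0.999, 0.047, -0.001, 0.0]
force: [-0.1, 0.1, 0.4]
finger_gap: 0.526
gripper_force: 0.0
finger -1 475 end z -30.9 y [-29.2 -11.5]
finger 1 460 end z -30.9 y [12.  28.5]
[-0.8 -0.8  0.2] [ 0.56257424  0.17511672 -0.00353913]
```

```bash
python3 -m handwheel '[[[0,0,0.25,0],[0,0,0.2,0],[0,0,0,0]]]'
python3 -m handwheel '[[[0,0,0,0],[0,0,0,0],[0,0,0,0],[0,0,0,0]]]' 26
python3 - <<'E'
from h import *
o,st,im,E=tips(z_tool=-(.0275-sense()['tcp_pos'][2]) )
for t in o: print(t[0].round(1),t[1],t[2].round(1))
if len(o)==2: print('gap',np.linalg.norm(o[0][0]-o[1][0]))
E
```

```text
t: 9.7
tcp_pos: [0.5625, 0.1751, -0.0148]
tool_rot: [0.999, 0.047, -0.001, 0.0]
force: [0.0, -1.0, -0.2]
finger_gap: 0.529
gripper_force: 0.0
t: 10.2
tcp_pos: [0.5633, 0.1752, -0.014]
tool_rot: [0.999, 0.047, 0.0, -0.0]
force: [0.6, -0.6, 2.6]
finger_gap: 0.306
gripper_force: 5.5
[ 67.8 -16.7 -41.4] 635 [277.1 151.1]
[ 68.2  14.5 -41.4] 516 [375.5 150. ]
gap 31.14978469973915
```

Gripped: 5.5 N, tip gap about 31 mm. Lift, carry and turn, stopping about 25 mm short of the stripes and above them.

```bash
python3 -m handwheel '[[[0,0,-0.2,0],[0,0,-0.5,0],[0,0,-0.7,0],[0,0,-0.5,0],[0,0,-0.2,0]]]'
python3 -m handwheel '[[[-0.26,0.5,0,0],[-0.53,1,0,0],[-0.53,1,0,0],[-0.53,1,0,0],[-0.53,1,0,0],[-0.53,1,0,0],[-0.53,1,0,0],[-0.53,1,0,0],[-0.53,1,0,0],[-0.53,1,0,0],[-0.53,1,0,0],[-0.53,1,0,0],[-0.53,1,0,0],[-0.53,0.9,0,0.4],[-0.22,0.4,0,0.8],[0,0,0,0.8],[0,0,0,0.8],[0,0,0,0.8],[0,0,0,0.5],[0,0,0,0]]]'
python3 - <<'E'
from h import *
o,st,im,E=tips('w4',z_tool=-.0415)
for t in o: print(t[0].round(1),t[1],t[2].round(1))
np.savez('w4.npz',im=im,E=E)
E
```

```text
t: 10.88
tcp_pos: [0.5638, 0.1753, 0.0399]
tool_rot: [0.999, 0.047, 0.001, -0.0]
force: [0.9, 0.5, -0.9]
finger_gap: 0.305
gripper_force: 5.3
t: 13.38
tcp_pos: [0.4105, -0.1854, 0.038]
tool_rot: [0.986, -0.167, -0.001, -0.0]
force: [0.4, 0.2, -1.1]
finger_gap: 0.306
gripper_force: 5.3
```

View pics/w4.png

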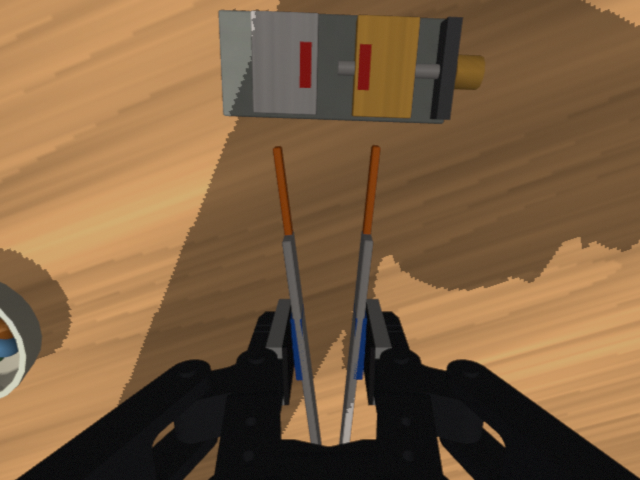

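The tweezers are held clear with tips at (278,149) and (376,148). The stripes are ahead at (305,64) on aluminium and (364,67) on brass. Measuring the stripes, tips and tip height.

```bash
cat >> h.py <<'E'
def marks(im,st,E,p):
    h=cv2.cvtColor(im,cv2.COLOR_RGB2HSV).astype(int)
    m=((h[...,0]<5)|(h[...,0]>174))&(h[...,1]>180)&(h[...,2]>90); Rt=R.from_quat(st['tool_rot']).as_matrix(); out=[]
    for c,s_,px in sorted(comps(m,120),key=lambda a:a[0][0]):
        w=plane(c,.0244,p,E)[0]; q=(plane(px,.0244,p,E)-st['tcp_pos'])@Rt*1e3
        ang=np.degrees(np.arctan(np.polyfit(q[:,0],q[:,1],1)[0]))
        out.append((Rt.T@(w-st['tcp_pos'])*1e3,c,s_,ang,np.ptp(q,0),w))
    return out
def tipdepth(im,d,p):
    H=np.array(p['hand_eye']); K=np.array(p['mtx']); h=cv2.cvtColor(im,cv2.COLOR_RGB2HSV).astype(int)
    m=(h[...,0]>5)&(h[...,0]<18)&(h[...,1]>190)&(h[...,2]>110); m[:90]=0; m[280:]=0; m[:,:200]=0; m[:,460:]=0
    for c,s_,px in sorted(comps(cv2.erode(m.astype(np.uint8),np.ones((1,3))),60),key=lambda a:a[0][0]):
        z=d[px[:,1],px[:,0]]; P=np.c_[(px[:,0]-K[0,2])/K[0,0]*z,-(px[:,1]-K[1,2])/K[1,1]*z,-z,np.ones(len(z))]@H.T*1e3
        a=np.polyfit(P[:,0],P[:,2],1); X=P[:,0].max(); n=P[P[:,0]>X-5]
        print('tip depth: x max',X.round(1),'slope',a[0].round(3),'z fit at end',np.polyval(a,X).round(1),'z top',np.percentile(n[:,2],20).round(1),'y',n[:,1].mean().round(1))
E
python3 - <<'E'
from h import *
st=sense(); p,E=cam('wrist',st); im,d=snapshot('wrist')
M=marks(im,st,E,p)
for a in M: print(a[0].round(1),a[1].round(1),a[2],'ang',a[3].round(2),'size',a[4].round(1),a[5].round(4))
v=M[1][0]-M[0][0]; print('dist',np.linalg.norm(v),'line ang',np.degrees(np.arctan2(-v[0],v[1])))
tipdepth(im,d,p); print(d[64,305],d[67,364])
E
```

```text
[98.6 -9.8 13.5] [305.3  65.2] [300  43  11  45 460] ang 2.33 size [17.2  4.6  0. ] [ 0.507  -0.2085  0.0244]
[97.9 15.3 13.5] [364.2  67.1] [358  45  13  45 445] ang 1.86 size [17.2  4.8  0. ] [ 0.498  -0.232   0.0244]
dist 25.123637328330002 line ang 1.6556730471454177
tip depth: x max 78.9 slope -0.143 z fit at end -46.3 z top -167.4 y 0.1
tip depth: x max 78.9 slope -0.34 z fit at end -51.4 z top -167.4 y 0.1
0.16648506 0.16591243
```

```bash
sed -i 's/        z=d\[px\[:,1\],px\[:,0\]\]; P=/        z=d[px[:,1],px[:,0]]; px=px[z>0]; z=z[z>0]; P=/' h.py
python3 -m handwheel '[[[0,0,0,0.3],[0,0,0,0],[0,0,0,0],[0,0,0,0]]]' 22.6
cat > m.py <<'E'
from h import *
import sys
st=sense(); p,E=cam('wrist',st); im,d=snapshot('wrist')
if len(sys.argv)>1: save(sys.argv[1],im)
M=marks(im,st,E,p)
for a in M: print('mark',a[0].round(2),a[1].round(1),'ang',a[3].round(2),'size',a[4].round(1))
if len(M)==2:
    v=M[1][0]-M[0][0]; print('dist',np.linalg.norm(v),'line ang',np.degrees(np.arctan2(-v[0],v[1])))
tipdepth(im,d,p)
o=tips(z_tool=-.0415)[0]
for t in o: print('tip',t[0].round(2),t[2].round(1),t[3].round(4))
if len(o)==2: print('gap',np.linalg.norm(o[0][0]-o[1][0]))
print(st['finger_gap']*85.4,st['gripper_force'],st['tcp_pos'],st['t'])
E
python3 m.py
```

```text
t: 13.98
tcp_pos: [0.4115, -0.1854, 0.0383]
tool_rot: [0.983, -0.182, 0.0, 0.0]
force: [-0.6, -0.1, -0.5]
finger_gap: 0.269
gripper_force: 6.2
mark [ 97.54 -12.66  13.87] [298.5  68. ] ang 1.02 size [17.3  4.3  0. ]
mark [97.43 12.5  13.87] [357.3  68.3] ang -0.02 size [17.3  4.4  0. ]
dist 25.159256158939566 line ang 0.2607549375397543
tip depth: x max 68.7 slope -0.01 z fit at end -42.0 z top -42.5 y -13.1
tip depth: x max 69.1 slope -0.02 z fit at end -42.2 z top -42.6 y 12.0
22.97386391959467 6.201101839542389 [ 0.41148612 -0.18539163  0.0382662 ] 13.975
```

```bash
sed -i 's/(h\[...,1\]>190)&(h\[...,2\]>140); m\[:90\]/(h[...,1]>190)\&(h[...,2]>110)\&(h[...,0]>5); m[:90]/' h.py
python3 -m handwheel '[[[0.3,0.02,0,0],[0.5,0,0,0],[0.32,0,0,0],[0,0,0.4,0],[0,0,0.4,0],[0,0,0.4,0],[0,0,0.3,0],[0,0,0.1,0],[0,0,0,0],[0,0,0,0]]]'
python3 m.py w5
```

```text
t: 15.32
tcp_pos: [0.4376, -0.1961, -0.0015]
tool_rot: [0.983, -0.182, 0.0, 0.0]
force: [-0.0, -1.1, -1.2]
finger_gap: 0.271
gripper_force: 6.2
mark [ 71.16 -12.9  -25.86] [291.4 137. ] ang -5.99 size [17.2  4.5  0. ]
mark [ 71.27  11.61 -25.86] [361.  136.7] ang 5.69 size [17.2  4.5  0. ]
dist 24.51472472716962 line ang -0.2441681509507237
tip depth: x max 68.8 slope -0.018 z fit at end -42.2 z top -42.5 y -13.1
tip depth: x max 69.1 slope -0.008 z fit at end -42.1 z top -42.6 y 12.0
tip [ 67.73 -13.3  -41.46] [286. 151.] [ 0.5056 -0.2079  0.0401]
tip [ 76.81  12.68 -41.45] [369. 121.] [ 0.5047 -0.2354  0.0401]
gap 27.523487843381105
23.156828783914573 6.200316846370697 [ 0.43759841 -0.19605481 -0.00150099] 15.325
```

View pics/w5.png

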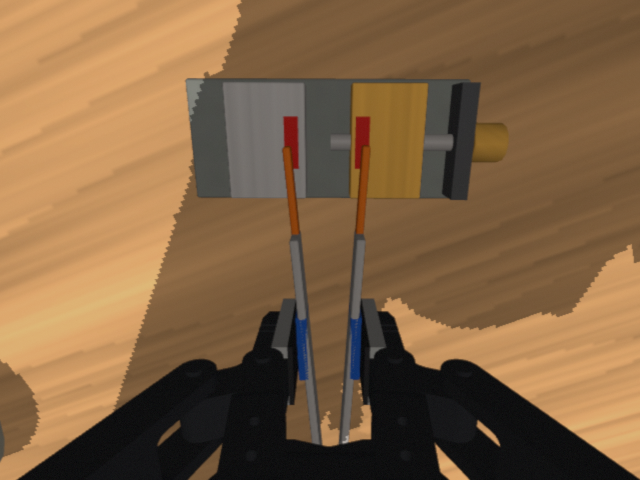

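The tips at (287,150) and (367,149) stand over the stripes at (291,140) and (362,138), still about 11 mm high. Now I compare on unoccluded stripe pixels with relative depth.

```bash
cat > m2.py <<'E'
from h import *
import sys
st=sense(); p=camera_params('wrist'); im,d=snapshot('wrist'); H=np.array(p['hand_eye']); K=np.array(p['mtx'])
if len(sys.argv)>1: save(sys.argv[1],im)
v,u=np.mgrid[0:480,0:640]; P=(np.stack([(u-K[0,2])/K[0,0]*d,-(v-K[1,2])/K[1,1]*d,-d,np.ones_like(d)],-1)@H.T)[...,:3]*1e3
h=cv2.cvtColor(im,cv2.COLOR_RGB2HSV).astype(int); ok=(d>0)&(v<260)&(v>60)&(abs(u-325)<100)
red=ok&((h[...,0]<5)|(h[...,0]>174))&(h[...,1]>180)&(h[...,2]>90); org=ok&(h[...,0]>5)&(h[...,0]<18)&(h[...,1]>190)&(h[...,2]>110)&(P[...,2]<-35)
r=[];t=[]
for s in (-1,1):
    T=P[org&(P[...,1]*s>0)]; ex=np.percentile(T[:,0],99.5); e=T[T[:,0]>ex-6]
    e=e[e[:,2]<np.median(e[:,2])+.7]  # top face
    a=np.polyfit(e[:,0],e[:,1],1); t.append([ex,np.polyval(a,ex),np.median(e[:,2])])
    q=P[red&(P[...,1]*s>0)]; free=q[q[:,0]>ex+2]
    ys=np.percentile(free[:,1],[3,97]); r.append([q[:,0].min(),q[:,0].max(),ys.mean(),np.ptp(ys),np.median(q[:,2])])
t,r=np.array(t),np.array(r)
print('tips x,y,ztop\n',t.round(2),'\nmarks x0,x1,ymid,w,z\n',r.round(2))
print('tip gap',np.diff(t[:,1]).round(2),'mark dist',np.diff(r[:,2]).round(2),'offsets tip-mark y',(t[:,1]-r[:,2]).round(2),'underside clearance',(r[:,4]-t[:,2]-5).round(2))
print(st['finger_gap']*85.4,st['gripper_force'],np.round(st['tcp_pos'],4),np.round(st['force'],1),st['t'])
E
python3 m2.py
```

```text
tips x,y,ztop
 [[ 68.72 -13.19 -42.13]
 [ 69.09  12.15 -42.1 ]] 
marks x0,x1,ymid,w,z
 [[ 60.61  77.88 -13.24   4.15 -25.81]
 [ 60.55  77.88  11.89   4.18 -25.74]]
tip gap [25.34] mark dist [25.13] offsets tip-mark y [0.05 0.26] underside clearance [11.32 11.37]
22.880811411168107 6.200521364808083 [ 0.4376 -0.1961 -0.0014] [-0.6 -0.3 -0.5] 15.425
```

```bash
python3 -m handwheel '[[[0.02,-0.004,0.1,0],[0,0,0.1,0],[0,0,0.08,0],[0,0,0.06,0],[0,0,0,0],[0,0,0,0],[0,0,0,0]]]' 22.5
python3 m2.py w6
```

```text
t: 16.35
tcp_pos: [0.438, -0.196, -0.0102]
tool_rot: [0.983, -0.182, 0.0, 0.0]
force: [0.4, 0.4, -0.9]
finger_gap: 0.267
gripper_force: 6.2Traceback (most recent call last):
  File "m2.py", line 14, in <module>
    ys=np.percentile(free[:,1],[3,97]); r.append([q[:,0].min(),q[:,0].max(),ys.mean(),np.ptp(ys),np.median(q[:,2])])
    return _quantile_unchecked(
        a, q, axis, out, overwrite_input, method, keepdims, weights)
    return _ureduce(a,
                    func=_quantile_ureduce_func,
    ...<5 lines>...
                    overwrite_input=overwrite_input,
                    method=method)
    r = func(a, **kwargs)
    result = _quantile(arr,
                       quantiles=q,
    ...<2 lines>...
                       out=out,
                       weights=wgt)
    slices_having_nans = np.isnan(arr[-1, ...])
                                  ~~~^^^^^^^^^
IndexError: index -1 is out of bounds for axis 0 with size 0
```

View pics/w6.png

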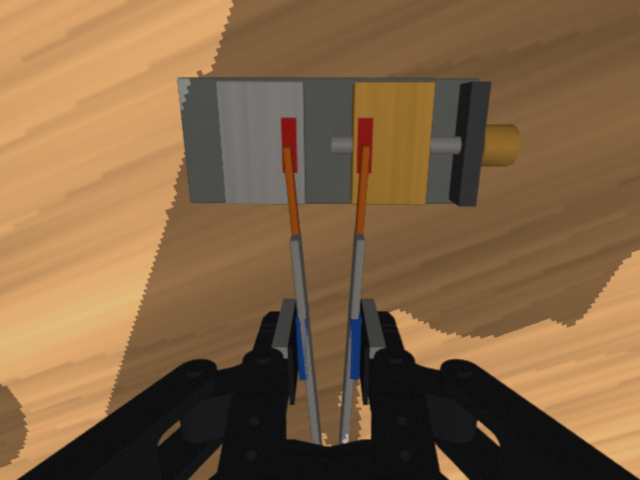

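The tips at (288,150) and (366,149) lie on the centre lines of the red stripes at (289,145) and (365,145). The mask threshold needs a fix for this height.

```bash
sed -i 's/<-35)/<-39.5)/' m2.py; python3 m2.py
```

```text
tips x,y,ztop
 [[ 68.91 -13.13 -42.19]
 [ 69.23  12.02 -41.93]] 
marks x0,x1,ymid,w,z
 [[ 60.24  77.63 -13.02   4.3  -34.49]
 [ 60.23  77.33  12.11   4.12 -34.55]]
tip gap [25.15] mark dist [25.13] offsets tip-mark y [-0.11 -0.09] underside clearance [2.7  2.39]
22.507341850586577 6.235420256853104 [ 0.438  -0.1961 -0.0102] [-0.8  0.5 -0.4] 16.4
```

Gap 25.15 mm against 25.13 mm between the stripes, about 2.5 mm clear. Hold.

```bash
Z='x'; python3 -m handwheel '[[[0,0,0,0],[0,0,0,0],[0,0,0,0],[0,0,0,0],[0,0,0,0],[0,0,0,0],[0,0,0,0],[0,0,0,0],[0,0,0,0],[0,0,0,0],[0,0,0,0],[0,0,0,0],[0,0,0,0],[0,0,0,0],[0,0,0,0],[0,0,0,0],[0,0,0,0],[0,0,0,0],[0,0,0,0],[0,0,0,0]]]'
python3 -m handwheel '[[[0,0,0,0],[0,0,0,0],[0,0,0,0],[0,0,0,0],[0,0,0,0],[0,0,0,0],[0,0,0,0],[0,0,0,0],[0,0,0,0],[0,0,0,0],[0,0,0,0],[0,0,0,0],[0,0,0,0],[0,0,0,0],[0,0,0,0],[0,0,0,0]]]'
python3 m2.py && python3 -c "from station import sign_off; print(sign_off())"
```

```text
t: 18.95
tcp_pos: [0.4379, -0.196, -0.0103]
tool_rot: [0.983, -0.182, -0.0, -0.0]
force: [-0.1, -0.2, 0.4]
finger_gap: 0.264
gripper_force: 6.2
t: 20.95
tcp_pos: [0.4379, -0.196, -0.0102]
tool_rot: [0.983, -0.182, 0.0, 0.0]
force: [0.4, 0.4, -1.0]
finger_gap: 0.268
gripper_force: 6.2
tips x,y,ztop
 [[ 68.91 -13.22 -42.09]
 [ 69.33  11.97 -42.13]] 
marks x0,x1,ymid,w,z
 [[ 60.33  77.64 -12.99   4.28 -34.59]
 [ 59.97  77.64  12.13   4.09 -34.62]]
tip gap [25.19] mark dist [25.11] offsets tip-mark y [-0.24 -0.16] underside clearance [2.5  2.52]
22.871254288341788 6.235268488526344 [ 0.4379 -0.196  -0.0102] [ 0.4  0.4 -1. ] 20.95
the job is handed in; nothing more can be done
None
```

The job is handed in, with the tweezers still held over the gauge: tip gap 25.2 mm against 25.1 mm between the stripes, each tip about 2.5 mm above its stripe, held steady for 4.5 s and finished at 21 s.

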